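# Tip the angle bracket onto its short leg

### The job

The angle bracket lies on its long leg in the lane of the wooden jig. Tip it over about its corner, keeping the corner down on the board all the while, so that it stands on its short leg between the guide strips with the long leg upright and its handle near the top, and let go of it. Leave the other things on the bench where they are.

Things in the scene. Friction and masses are not known exactly. Their poses are not given: they have to be found in the camera images.
- jig: Plywood board 250 x 116 x 8 mm fixed on the bench; two aluminium guide strips leave a lane 89 mm wide, a stop bar closes one end; all stand 10 mm above the board. Origin: lane's middle line at bench height (board's top: z = 8 mm), 0 to 45 mm on the stop-bar side of the bracket's corner at the start. x along the lane away from the stop bar (inner face at x = -91 mm; board -105 to +145), z up.
- bracket: Loose L-shaped steel bracket, 80 mm wide, 6 mm thick, 0.45 to 0.75 kg, with a bow handle. Origin: middle of the corner's outer edge, on the board's top. x along the long leg (100 mm), z along the short leg (75 mm), y along the corner edge. Start: x level, away from the stop bar, z up. Wanted: x up, z level towards the stop bar. Let go before about 60 degrees of tip it falls back.
- handle (a point): Middle of the handle's black sleeve: round, 12 mm diameter, 50 mm long, parallel to the corner edge, between two posts on the long leg's inner side; at x = 80, y = 0, z = 50 mm in the bracket's frame, its axis 44 mm from the leg's inner face. The sleeve turns freely on its bar, so the bracket can swing while it is gripped. After tipping, the upright long leg is 38 mm clear of it and 20 mm higher: open the fingers only a little.
- short_end (a point): Free end of the short leg: middle of its outer-face edge, 75 mm from the corner.
- long_end (a point): Free end of the long leg: middle of its outer-face edge, 100 mm from the corner.
- brass_union: Loose brass hose fitting 48 mm tall, 24 mm wide, standing beside the jig on the robot's side; to be left alone. Origin: centre of its underside.
- rubber_stopper: Loose black rubber stopper 34 mm wide, 28 mm tall, beside the jig on the robot's side; to be left alone. Origin: centre of its underside.
- tube_clamp: Loose scissor-shaped steel clamp 144 x 62 x 9 mm lying to the left of the jig; to be left alone. Origin: its middle, at bench height.
- syringe_20: Loose syringe 114 x 34 x 19 mm lying to the left of the jig; to be left alone. Origin: its middle, at bench height.
- pliers_blue: Loose blue-handled pliers 182 x 57 x 12 mm lying to the right of the jig; to be left alone. Origin: the middle, at bench height.
- screwdriver_yellow: Loose yellow-handled screwdriver 154 mm long, 22 mm thick, lying to the right of the jig; to be left alone. Origin: its middle, at bench height.
- cutter_red: Loose small red-handled cutter 110 x 34 x 8 mm lying to the right of the jig; to be left alone. Origin: its middle, at bench height.

How it is judged:
At the end, for the whole second after the job is handed in: Bracket at rest on its short leg, which points to the stop bar (within 7 degrees of the lane) and lies flat on the board (ends within 5 to 7 mm); long leg upright within 4.5 degrees; corner within 10 mm of the lane's middle line and from -25 to +75 mm along the jig's x (angle between bracket's own x axis and vertical below 0.08 rad and angle between the z axis of bracket and the x axis of jig, either way round below 0.12 rad and x of short_end in the frame of jig below -0.02 m and x of bracket in the frame of jig between -0.025 and 0.075 m and y of bracket in the frame of jig between -0.01 and 0.01 m and height (world z) of bracket below 0.013 m and height (world z) of short_end below 0.015 m and height (world z) of long_end above 0.1 m and linear speed of bracket below 0.02 m/s and angular speed of bracket below 0.15 rad/s); the robot touches nothing.
It fails at once if The bracket's corner is lifted more than 20 mm off the board (height (world z) of bracket above 0.028 m).
It fails at once if One of the loose bystanders is moved by more than 25 mm (distance of any of brass_union, rubber_stopper, tube_clamp, syringe_20, pliers_blue, screwdriver_yellow, cutter_red from where it was at the start of the episode above 0.025 m).
It also fails if it takes over 38 s, if anything falls off the work surface, if the arm or the gripper's body presses on something with over 40 N, if the wrist force passes 120 N, or if a joint passes its speed limit or range.

### The arm

A 7-joint arm with a two-finger parallel gripper is mounted at the origin on a cart in front of the work surface, level with it; the furniture and walls round the work are solid. World frame = base frame: x ahead of the robot, y to its left, z up, the work surface at z = 0. Lengths are in m, angles in rad, forces in N, time in s.
With the tool pointing down it reaches from about 0.4 to 0.75 m from the base axis. Payload 19.5 kg.
Tool frame: the origin (TCP) lies on the centre line of the jaws, within the pads' length; the fingertips stand 22 mm ahead of it and the grasp point (between the pads) lies 3 mm ahead of it; z points along the fingers, y is the line along which they close (so a half turn about z gives the same grasp; the last joint's range is limited). The gripper opens to 85 mm and grips with 20 to 120 N. Pads are 22 mm wide; open, the fingers measure 114 mm over their backs; the gripper's body (76 mm by 85 mm) begins 54 mm behind the grasp point. The pads swing forward as they close: fully open they stand 13 mm farther back than shut.
Start: joints at [1.163, 0.707, -0.028, 1.485, 0.022, 0.951, -0.075], TCP at [0.206, -0.537, 0.253] pointing down, gripper open.
Joint ranges: [-2.71, 2.71], [-0.32, 2.16], [-1.57, 1.52], [0, 2.45], [-1.46, 4.6], [0, 2.02], [-2.83, 2.83]. Speed limits (rad/s): [1.89, 1.89, 2.57, 2.57, 3.01, 3.01, 3.01].

### API

Orientations are given as a 3x3 rotation matrix whose columns are the frame's x, y, z axes.
In Python, from workcell import bot, vision gives the robot as it stands.
- The arm moves only by the tool move_arm, never from a script. Its arguments are lists of equal length, an entry for each row: "delta_pos": the shift along the tool's x, y, z in cm, a list of three; "spin": the turn about the tool's z in degrees; "claw": the finger opening in cm, from 0 to 8.54. A call has 1 to 20 rows; each row shifts and turns the commanded pose from where the row before left it, along the tool's axes as they then stand; what a row does not reach is not made up. A row lasts 1/12 s, in which the tool goes at most 41.7 mm and 7.16 degrees, less where a joint would pass 70% of its speed; a pose out of reach is approached as far as the arm can. A call is refused whole if a number of a shift passes 4.17 or a number of a turn 7.16, either way. A call with a gripper value outside its range is refused whole. The fingers move at their own pace and stop on an object; "newtons" is the grip in N (left out, the last holds). Time passes only in rows, so rows that do not move let the fingers close. It gives the time, the measured TCP pose, the force, the opening and the grip force at its end, in the units of the state.
- bot.read_state(): the state, without advancing time (a new reading comes with each control period).
- vision.camera(name): name is "scene" or "side" or "wrist"; returns a dict with "img" (400x640x3 uint8, blue, green, red), "z_map" (400x640 float32, m along the optical axis (not along the pixel's ray), 0 where there is no reading), "fovy" (degrees; the focal length in pixels is half the picture's height over the tangent of half this angle, whatever the lens; pixels are square), "cx", "cy" (the principal point, pixels), "D" ([k1, k2, p1, p2, k3] as OpenCV has them; the pictures are not rectified), "T" (4x4, takes a point from camera to world coordinates). Camera axes: x right, y up, looking along -z (the intrinsics and any distortion apply to the point x, -y, -z); pixel columns grow to the right and rows downward; lengths in m; the calibration is good to about 2 mm. A picture is of the moment at which its call begins.
- bot.finish_job(): hands the job in; it is judged then, once.
The state is a dict: "clock": time; "joint_positions": joint angles; "dq": joint speeds; "tau": joint torques, N m; "tcp_pos": TCP position; "eef_rot": TCP orientation; "contact_force": force on the tool from outside, world axes, zero at the start; "torque": the same for the moment, N m; "gripper_width": finger opening in m; "gripper_force": force on a finger pad.
Only numpy, scipy, OpenCV 4.12 (cv2) and the standard library are available. Lean on these libraries where they do the work, as an engineer would, in place of code of your own. Each camera call takes 0.05 s, during which the arm holds its last target. There are 200 camera calls.

## Working session

There is one attempt and no reset: what is moved stays moved. The work goes in short steps, Python scripts to look and compute and a tool call to move; the robot and the scene stay as the last step left them, time stands still between calls to the robot, and variables do not carry over. Pictures are saved under pics/ and viewed, at most 10 in all, crops included, and the job is handed in when it is done.

Besides the shell and the picture viewer there is one more tool, called after "Request:" by a JSON object that holds its "api" and its "payload". move_arm: Moves the arm, as the interface text tells. Its arguments: {"type":"object","properties":{"delta_pos":{"type":"array","items":{"type":"array","items":{"type":"number"}}},"spin":{"type":"array","items":{"type":"number"}},"claw":{"type":"array","items":{"type":"number"}},"newtons":{"type":"number"}},"required":["delta_pos","spin","claw"]}

```bash
mkdir -p pics; ls; cat > h.py <<'E'
import numpy as np, cv2
from workcell import bot, vision
def K(c):
    f=c["img"].shape[0]/2/np.tan(np.radians(c["fovy"])/2)
    return np.array([[f,0,c["cx"]],[0,f,c["cy"]],[0,0,1.]])
def pts(c,uv):  # pixels+depth -> world
    uv=np.asarray(uv,float).reshape(-1,2)
    n=cv2.undistortPoints(uv[:,None],K(c),np.array(c["D"],float))[:,0]
    z=c["z_map"][uv[:,1].astype(int),uv[:,0].astype(int)]
    p=np.c_[n[:,0]*z,-n[:,1]*z,-z]
    T=np.array(c["T"]); return p@T[:3,:3].T+T[:3,3]
def ray(c,uv,h):  # pixels -> plane z=h
    uv=np.asarray(uv,float).reshape(-1,2)
    n=cv2.undistortPoints(uv[:,None],K(c),np.array(c["D"],float))[:,0]
    T=np.array(c["T"]); d=np.c_[n[:,0],-n[:,1],-np.ones(len(n))]@T[:3,:3].T
    return T[:3,3]+d*((h-T[2,3])/d[:,2])[:,None]
E
python3 - <<'E'
from h import *
s=bot.read_state(); print(s["clock"],s["tcp_pos"],np.round(s["eef_rot"],3).tolist())
for n in("scene","side"):
    c=vision.camera(n); cv2.imwrite(f"pics/{n}0.png",c["img"]); print(n,c["fovy"],np.round(c["T"],3).tolist(),c["D"])
E
```

```text
pics
0.0 [ 0.20568801 -0.53692493  0.25317411] [[0.934, 0.358, -0.0], [0.358, -0.934, 0.0], [0.0, -0.0, -1.0]]
scene 55.91058464806201 [[-0.498, 0.537, -0.681, -0.215], [-0.867, -0.322, 0.38, 0.428], [-0.015, 0.78, 0.626, 0.666], [0.0, 0.0, 0.0, 1.0]] [-0.078399  0.        0.        0.        0.      ]
side 48.344803004008824 [[0.972, 0.098, -0.214, 0.131], [-0.234, 0.486, -0.842, -1.035], [0.022, 0.868, 0.496, 0.732], [0.0, 0.0, 0.0, 1.0]] [-0.07769668  0.          0.          0.          0.        ]
```

View pics/scene0.png

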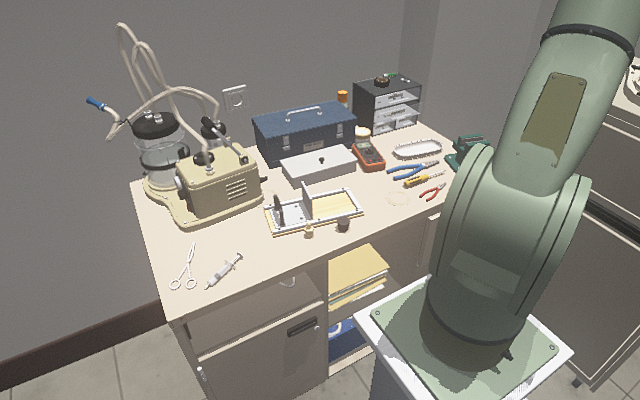

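View pics/side0.png

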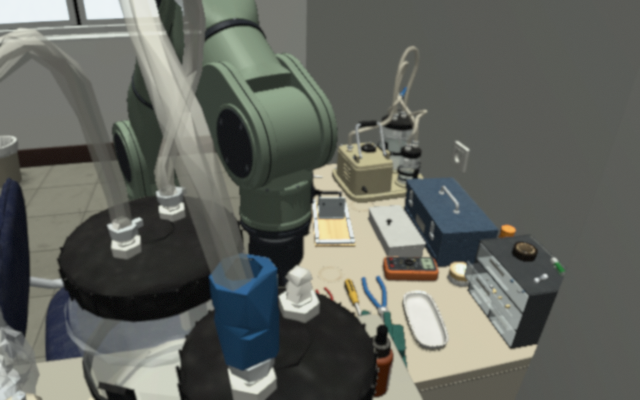

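The scene view shows the jig at about (313,210) with the bracket on its left half: short leg near (307,200), handle near (280,208). The side view shows the jig at (334,220). Next I zoom in on the jig.

```bash
python3 - <<'E'
from h import *
c=vision.camera("scene"); a=c["img"][170:250,250:380]; cv2.imwrite("pics/z1.png",cv2.resize(a,(780,480),interpolation=cv2.INTER_CUBIC))
np.save("pics/sc.npy",c,allow_pickle=True)
uv=[(u,v) for v in range(180,240,4) for u in range(262,370,6)]
P=pts(c,uv)
for v in range(15): print(180+4*v,' '.join('%d'%round(1000*z) for z in P[v*18:(v+1)*18,2]))
E
```

```text
180 63 0 -1 -1 1 27 30 22 18 11 3 1 2 -2 0 -1 1 1
184 -2 -1 0 0 -2 11 15 83 2 1 1 -1 1 1 666 -1 -1 -2
188 1 -1 0 -1 -1 -1 0 78 -1 -2 1 -2 -2 1 19 -3 0 0
192 28 -1 0 0 0 0 -1 61 0 -3 0 16 17 11 9 -1 1 2
196 25 -1 59 1 0 2 0 49 83 14 12 6 8 8 6 17 2 3
200 13 -1 46 -1 1 19 16 32 78 8 9 7 6 10 7 14 -1 0
204 -1 2 19 65 11 14 14 17 64 9 7 9 7 7 8 9 17 -2
208 -1 13 17 63 16 15 13 15 49 6 9 7 9 7 8 8 16 -2
212 -2 7 12 58 14 13 12 13 34 7 8 9 7 8 18 17 13 -1
216 0 7 13 46 14 14 12 15 18 6 9 18 21 18 12 6 3 0
220 0 7 14 12 12 14 14 14 14 18 14 13 8 29 28 0 -2 -1
224 -1 0 12 18 12 14 18 16 44 8 5 0 -1 28 28 0 0 1
228 0 0 5 21 19 14 11 6 30 1 -3 1 0 14 10 0 -1 -2
232 -1 0 13 12 7 2 -1 0 21 -1 -2 -1 0 0 -1 -1 -1 0
236 3 -1 5 1 -1 0 0 2 5 -1 -1 -2 1 1 -1 2 0 0
```

View pics/z1.png

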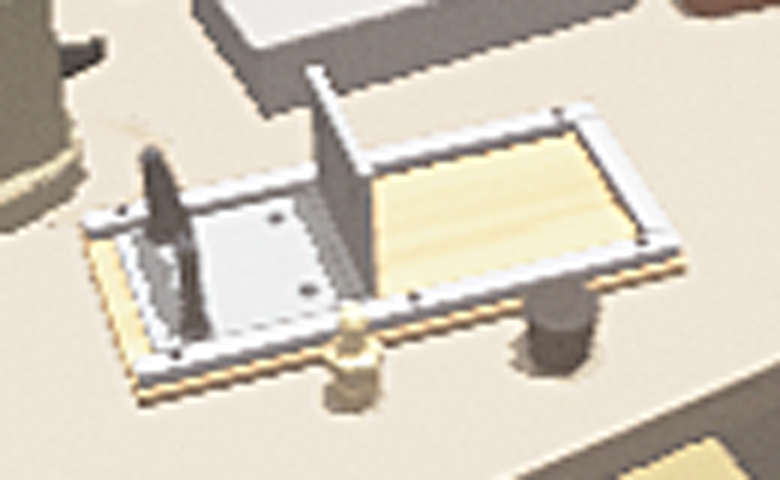

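The zoom shows the stop bar at the right (620,180), the short leg's top edge from (315,70) to (370,170), and the handle from (150,155) to (190,240). The union at (352,370) and the stopper at (560,330) stand on the robot's side.

```bash
python3 - <<'E'
from h import *
c=np.load("pics/sc.npy",allow_pickle=True).item()
q=lambda l:[(250+(x-2.5)/6,170+(y-2.5)/6) for x,y in l]
P=lambda n,l,h:print(n,(1000*ray(c,q(l),h)).round(1).tolist())
P("strip corners",[(85,215),(140,375),(590,105),(685,250)],.018)
P("short top",[(315,70),(370,170)],.083)
P("stop inner",[(570,130),(640,240)],.018)
P("handle top?",[(150,150),(190,238)],.064)
P("long leg end inner",[(118,238),(160,345)],.014)
P("corner outer",[(372,297)],.018)
# depth based: points in region, height 55-67
uv=[(u,v) for v in range(188,225) for u in range(268,292)]
W=pts(c,uv); m=(W[:,2]>.052)&(W[:,2]<.072)&(W[:,0]>.3); print(m.sum(),(1000*W[m]).round().tolist()[::3])
uv=[(u,v) for v in range(178,225) for u in range(298,316)]
W=pts(c,uv); m=(W[:,2]>.074)&(W[:,2]<.09)&(W[:,0]>.3); print(m.sum(),(1000*W[m]).round().tolist()[::2])
E
```

```text
strip corners [[542.4, 186.1, 18.0], [435.0, 207.1, 18.0], [494.4, -52.4, 18.0], [384.8, -30.9, 18.0]]
short top [[506.3, 84.8, 83.0], [432.7, 97.6, 83.0]]
stop inner [[483.0, -33.8, 18.0], [400.5, -17.8, 18.0]]
handle top? [[514.8, 161.8, 64.0], [452.7, 171.7, 64.0]]
long leg end inner [[524.6, 178.2, 14.0], [451.4, 190.9, 14.0]]
corner outer [[428.2, 101.5, 18.0]]
95 [[520.0, 161.0, 62.0], [513.0, 162.0, 64.0], [511.0, 162.0, 62.0], [509.0, 166.0, 62.0], [504.0, 160.0, 63.0], [503.0, 166.0, 63.0], [498.0, 160.0, 63.0], [496.0, 166.0, 64.0], [491.0, 168.0, 65.0], [493.0, 160.0, 60.0], [489.0, 167.0, 63.0], [490.0, 172.0, 61.0], [483.0, 167.0, 64.0], [486.0, 171.0, 60.0], [479.0, 166.0, 63.0], [480.0, 171.0, 61.0], [472.0, 166.0, 65.0], [472.0, 172.0, 64.0], [472.0, 164.0, 61.0], [468.0, 171.0, 63.0], [468.0, 176.0, 62.0], [460.0, 171.0, 65.0], [463.0, 176.0, 62.0], [460.0, 169.0, 61.0], [459.0, 175.0, 62.0], [455.0, 169.0, 61.0], [450.0, 174.0, 64.0], [449.0, 174.0, 62.0], [451.0, 176.0, 58.0], [451.0, 169.0, 55.0], [448.0, 173.0, 56.0], [449.0, 175.0, 53.0]]
68 [[510.0, 83.0, 81.0], [505.0, 86.0, 82.0], [503.0, 87.0, 80.0], [497.0, 84.0, 83.0], [493.0, 89.0, 84.0], [502.0, 88.0, 74.0], [488.0, 89.0, 84.0], [495.0, 88.0, 76.0], [483.0, 88.0, 84.0], [479.0, 91.0, 84.0], [484.0, 91.0, 78.0], [476.0, 90.0, 83.0], [475.0, 93.0, 81.0], [471.0, 89.0, 82.0], [469.0, 93.0, 82.0], [464.0, 90.0, 84.0], [465.0, 92.0, 81.0], [468.0, 94.0, 77.0], [459.0, 93.0, 82.0], [458.0, 96.0, 81.0], [454.0, 92.0, 82.0], [451.0, 97.0, 83.0], [447.0, 93.0, 84.0], [446.0, 97.0, 83.0], [449.0, 98.0, 78.0], [441.0, 96.0, 83.0], [443.0, 98.0, 79.0], [438.0, 96.0, 82.0], [436.0, 99.0, 81.0], [432.0, 96.0, 83.0], [435.0, 100.0, 79.0], [431.0, 97.0, 80.0], [432.0, 99.0, 77.0], [431.0, 100.0, 75.0]]
```

```bash
python3 - <<'E'
from h import *
c=np.load("pics/sc.npy",allow_pickle=True).item()
uv=[(u,v) for v in range(100,300) for u in range(100,440)]
W=pts(c,uv); 
for x in np.arange(.65,.29,-.04):
  print("%.2f"%x,' '.join('%4d'%(1000*W[m,2].max()) if (m:=(abs(W[:,0]-x)<.02)&(abs(W[:,1]-y)<.02)).any() else '   .' for y in np.arange(-.34,.42,.04)))
E
```

```text
0.65    2    3    3   35   35   47   47   48   47   47   47    3    3  141  142  255  225  151  139
0.61   19   18    2   40   45   47   48   47   62   47   46    3   67  140  199  256  220  141  137
0.57    4   18    3   35   43   46   47   46   46   47   46    2    3  162  204  242  210  143  124
0.53   19   17   13   35   35   30    3    2    3   20   18   38   63   63    2    2    2   28   25
0.49   14   16   14   14    3    2    2   19   19   20   18   84   63   65    8    2    2    1    6
0.45   11   15   20   23    3    3    3   20   20   10   10   84   18   65   19    2    2    2    2
0.41   15   20   24   23    3    2    3   16   20   25   21   70   47   18    2    2   18   18    3
0.37    .    8    9    8    3    3    3    2   16   31   31   25   43    2    2    4    2   18   19
0.33    .    .    5    7    3    2    2    2    2    2    3    2    3    2    2    2    2    2    3
```

Request:
{"api": "move_arm", "payload": {"delta_pos": [[3.1, -1.3, 0], [3.1, -1.3, 0], [3.1, -1.3, 0], [3.1, -1.3, 0], [3.1, -1.3, 0], [3.1, -1.3, 0], [3.1, -1.3, 0], [3.1, -1.3, 0], [3.1, -1.3, 0], [3.1, -1.3, 0], [0, 0, 0], [0, 0, 0]], "spin": [0, 0, 0, 0, 0, 0, 0, 0, 0, 0, 0, 0], "claw": [8.5, 8.5, 8.5, 8.5, 8.5, 8.5, 8.5, 8.5, 8.5, 8.5, 8.5, 8.5]}}

```text
clock: 1.15
tcp_pos: [0.4495, -0.3033, 0.2528]
eef_rot: [[0.933, 0.36, -0.001], [0.36, -0.933, 0.001], [-0.0, -0.001, -1.0]]
contact_force: [-0.9, -2.4, -4.4]
gripper_width: 0.0852
gripper_force: 0.0
```

Request:
{"api": "move_arm", "payload": {"delta_pos": [[1.5, -3.45, 0], [1.5, -3.45, 0], [1.5, -3.45, 0], [1.5, -3.45, 0], [1.5, -3.45, 0], [1.5, -3.45, 0], [1.5, -3.45, 0], [1.5, -3.45, 0], [1.5, -3.45, 0], [1.5, -3.45, 0], [1.5, -3.45, 0], [1.5, -3.45, 0], [0, 0, 0], [0, 0, 0], [0, 0, 0], [0, 0, 0], [0, 0, 0], [0, 0, 0], [0, 0, 0], [0, 0, 0]], "spin": [0, 0, 0, 0, 0, 0, 0, 0, 0, 0, 0, 0, 6.5, 6.5, 6.5, 6.5, 6.5, 0, 0, 0], "claw": [8.5, 8.5, 8.5, 8.5, 8.5, 8.5, 8.5, 8.5, 8.5, 8.5, 8.5, 8.5, 8.5, 8.5, 8.5, 8.5, 8.5, 8.5, 8.5, 8.5]}}

```text
clock: 2.82
tcp_pos: [0.4687, 0.1458, 0.2533]
eef_rot: [[0.98, -0.197, -0.0], [-0.197, -0.98, -0.0], [-0.0, 0.0, -1.0]]
contact_force: [1.2, -2.0, -3.4]
gripper_width: 0.0846
gripper_force: 0.0
```

```bash
python3 - <<'E'
from h import *
c=vision.camera("wrist"); np.save("pics/w1.npy",c,allow_pickle=True); cv2.imwrite("pics/w1.png",c["img"])
s=bot.read_state(); print(s["joint_positions"],s["tcp_pos"],s["eef_rot"][:2,:2] if hasattr(s["eef_rot"],'shape') else s["eef_rot"])
W=pts(c,[(u,v) for v in range(0,400,2) for u in range(0,640,2)])
hd=lambda W:print(len(W),(1000*W.mean(0)).round(1),np.degrees(np.arctan2(*np.linalg.svd(W[:,:2]-W[:,:2].mean(0),full_matrices=False)[2][0][::-1])))
b=lambda x0,x1,y0,y1,z0,z1:W[(W[:,0]>x0)&(W[:,0]<x1)&(W[:,1]>y0)&(W[:,1]<y1)&(W[:,2]>z0)&(W[:,2]<z1)]
hd(b(.42,.54,.14,.2,.058,.07)); hd(b(.42,.54,.07,.12,.078,.09))
E
```

```text
[-0.52952249  0.60194302  0.28585999  1.78840086 -0.22829233  0.78370345
 -1.89831424] [0.46873714 0.14589623 0.25330065] [[ 0.98030519 -0.19748853]
 [-0.19748852 -0.9803052 ]]
235 [486.8 166.   62.1] 169.1609150749704
175 [472.6  91.   82. ] 168.87496252212128
```

View pics/w1.png

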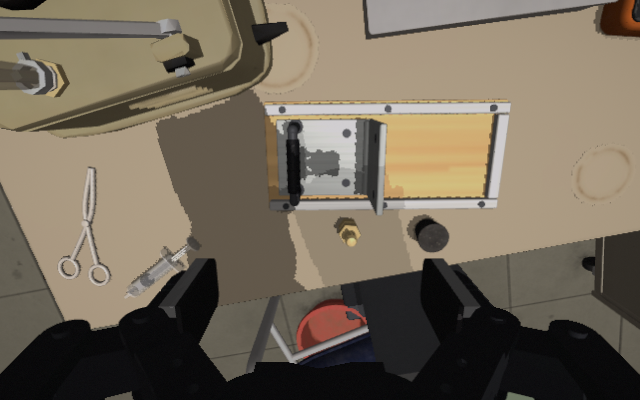

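The wrist view shows the gripper aligned with the lane, the handle bar at (293,162) and the short leg at (379,165). I descend onto the sleeve.

Request:
{"api": "move_arm", "payload": {"delta_pos": [[0.65, -1.2, 0], [0.7, -1.2, 0], [0, 0, 2.5], [0, 0, 2.5], [0, 0, 2.5], [0, 0, 2.5], [0, 0, 2.5], [0, 0, 2.5], [0, 0, 2.0], [0, 0, 1.2], [0, 0, 1.0], [0, 0, 0], [0, 0, 0]], "spin": [0, 0, 0, 0, 0, 0, 0, 0, 0, 0, 0, 0, 0], "claw": [5, 5, 5, 5, 5, 5, 5, 5, 5, 5, 5, 5, 5], "newtons": 50}}

```text
clock: 3.95
tcp_pos: [0.4868, 0.167, 0.0615]
eef_rot: [[0.98, -0.2, -0.0], [-0.2, -0.98, 0.0], [-0.0, -0.0, -1.0]]
contact_force: [0.7, -1.1, -4.9]
gripper_width: 0.0503
gripper_force: 0.0
```

```bash
python3 - <<'E'
from h import *
c=vision.camera("wrist"); cv2.imwrite("pics/w2.png",c["img"])
E
```

```text
(no output)
```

View pics/w2.png

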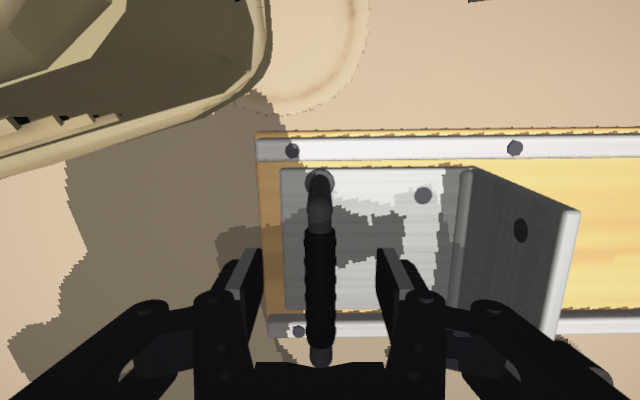

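The sleeve at (320,290) lies centred between the fingers (255 and 390). I close on it.

Request:
{"api": "move_arm", "payload": {"delta_pos": [[0, 0, 0], [0, 0, 0], [0, 0, 0], [0, 0, 0], [0, 0, 0], [0, 0, 0], [0, 0, 0], [0, 0, 0], [0, 0, 0], [0, 0, 0]], "spin": [0, 0, 0, 0, 0, 0, 0, 0, 0, 0], "claw": [0.8, 0.8, 0.8, 0.8, 0.8, 0.8, 0.8, 0.8, 0.8, 0.8], "newtons": 50}}

```text
clock: 4.83
tcp_pos: [0.4869, 0.1672, 0.0618]
eef_rot: [[0.98, -0.2, 0.001], [-0.2, -0.98, 0.0], [0.0, -0.0, -1.0]]
contact_force: [-1.6, -1.3, 7.6]
gripper_width: 0.0102
gripper_force: 48.9
```

```bash
python3 - <<'E'
import numpy as np
a=np.radians(np.linspace(32,122,31)); p=9.434*np.c_[np.cos(a),np.sin(a)]
d=np.diff(p,axis=0); print([(round(-x,2),round(-z,2)) for x,z in d])  # tool y=-lane, tool z=-up
E
```

```text
[(np.float64(0.27), np.float64(-0.41)), (np.float64(0.29), np.float64(-0.4)), (np.float64(0.31), np.float64(-0.38)), (np.float64(0.33), np.float64(-0.36)), (np.float64(0.35), np.float64(-0.35)), (np.float64(0.37), np.float64(-0.33)), (np.float64(0.39), np.float64(-0.31)), (np.float64(0.4), np.float64(-0.29)), (np.float64(0.42), np.float64(-0.27)), (np.float64(0.43), np.float64(-0.24)), (np.float64(0.44), np.float64(-0.22)), (np.float64(0.45), np.float64(-0.2)), (np.float64(0.46), np.float64(-0.17)), (np.float64(0.47), np.float64(-0.15)), (np.float64(0.48), np.float64(-0.12)), (np.float64(0.48), np.float64(-0.1)), (np.float64(0.49), np.float64(-0.07)), (np.float64(0.49), np.float64(-0.05)), (np.float64(0.49), np.float64(-0.02)), (np.float64(0.49), np.float64(0.0)), (np.float64(0.49), np.float64(0.03)), (np.float64(0.49), np.float64(0.06)), (np.float64(0.49), np.float64(0.08)), (np.float64(0.48), np.float64(0.11)), (np.float64(0.48), np.float64(0.13)), (np.float64(0.47), np.float64(0.16)), (np.float64(0.46), np.float64(0.18)), (np.float64(0.45), np.float64(0.2)), (np.float64(0.44), np.float64(0.23)), (np.float64(0.43), np.float64(0.25))]
```

Request:
{"api": "move_arm", "payload": {"delta_pos": [[0, 0.27, -0.41], [0, 0.29, -0.4], [0, 0.31, -0.38], [0, 0.33, -0.36], [0, 0.35, -0.35], [0, 0.37, -0.33], [0, 0.39, -0.31], [0, 0.4, -0.29], [0, 0.42, -0.27], [0, 0.43, -0.24], [0, 0, 0], [0, 0, 0]], "spin": [0, 0, 0, 0, 0, 0, 0, 0, 0, 0, 0, 0], "claw": [0.8, 0.8, 0.8, 0.8, 0.8, 0.8, 0.8, 0.8, 0.8, 0.8, 0.8, 0.8]}}

```text
clock: 5.83
tcp_pos: [0.4797, 0.1322, 0.0949]
eef_rot: [[0.98, -0.2, 0.0], [-0.2, -0.98, 0.0], [0.0, -0.0, -1.0]]
contact_force: [3.0, 2.4, 0.3]
gripper_width: 0.0102
gripper_force: 49.5
```

```bash
python3 - <<'E'
from h import *
c=vision.camera("scene"); cv2.imwrite("pics/z2.png",cv2.resize(c["img"][150:250,240:380],(700,500),interpolation=cv2.INTER_CUBIC))
E
```

```text
(no output)
```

View pics/z2.png

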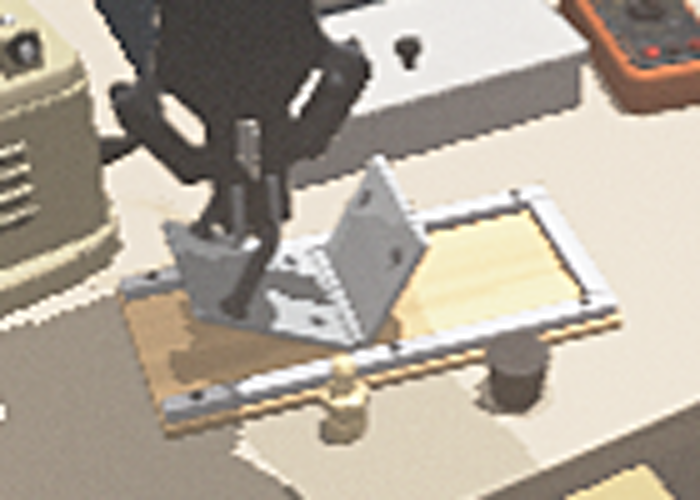

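The bracket has tipped about 30° and its corner is still in the lane at (360,345). I continue along the arc.

Request:
{"api": "move_arm", "payload": {"delta_pos": [[0, 0.44, -0.22], [0, 0.45, -0.2], [0, 0.46, -0.17], [0, 0.47, -0.15], [0, 0.48, -0.12], [0, 0.48, -0.1], [0, 0.49, -0.07], [0, 0.49, -0.05], [0, 0.49, -0.02], [0, 0.49, 0], [0, 0.49, 0.03], [0, 0.49, 0.06], [0, 0.49, 0.08], [0, 0.48, 0.11], [0, 0.48, 0.13], [0, 0.47, 0.16], [0, 0, 0], [0, 0, 0]], "spin": [0, 0, 0, 0, 0, 0, 0, 0, 0, 0, 0, 0, 0, 0, 0, 0, 0, 0], "claw": [0.8, 0.8, 0.8, 0.8, 0.8, 0.8, 0.8, 0.8, 0.8, 0.8, 0.8, 0.8, 0.8, 0.8, 0.8, 0.8, 0.8, 0.8]}}

```text
clock: 7.38
tcp_pos: [0.4642, 0.0562, 0.0999]
eef_rot: [[0.98, -0.201, -0.0], [-0.201, -0.98, -0.001], [-0.0, 0.001, -1.0]]
contact_force: [3.4, -5.3, 4.1]
gripper_width: 0.0103
gripper_force: 49.8
```

Request:
{"api": "move_arm", "payload": {"delta_pos": [[0, 0.46, 0.18], [0, 0.45, 0.2], [0, 0.44, 0.23], [0, 0.43, 0.25], [0, 0, 0], [0, 0, 0], [0, 0, 0]], "spin": [0, 0, 0, 0, 0, 0, 0], "claw": [0.8, 0.8, 0.8, 0.8, 0.8, 0.8, 0.8]}}

```text
clock: 7.97
tcp_pos: [0.4614, 0.0398, 0.0918]
eef_rot: [[0.98, -0.2, 0.002], [-0.2, -0.98, 0.0], [0.002, -0.001, -1.0]]
contact_force: [5.5, -0.5, 11.7]
gripper_width: 0.0099
gripper_force: 50.7
```

```bash
python3 - <<'E'
from h import *
c=vision.camera("scene"); cv2.imwrite("pics/z3.png",cv2.resize(c["img"][150:250,240:380],(700,500),interpolation=cv2.INTER_CUBIC))
E
```

```text
(no output)
```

View pics/z3.png

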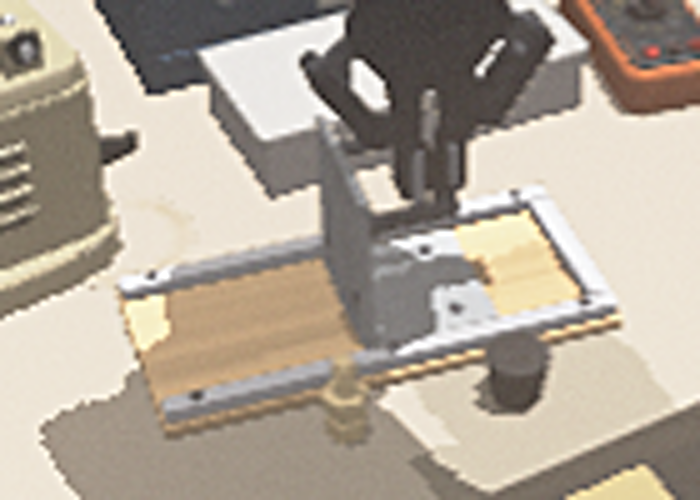

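The bracket stands upright on its short leg, with the corner near (370,345). I open the fingers a little and lift straight up.

Request:
{"api": "move_arm", "payload": {"delta_pos": [[0, 0, 0], [0, 0, 0], [0, 0, 0], [0, 0, 0], [0, 0, 0], [0, 0, -0.5], [0, 0, -1], [0, 0, -1.5], [0, 0, -2], [0, 0, -2], [0, 0, -2], [0, 0, -2], [0, 0, -2], [0, 0, 0], [0, 0, 0]], "spin": [0, 0, 0, 0, 0, 0, 0, 0, 0, 0, 0, 0, 0, 0, 0], "claw": [2.6, 2.6, 2.6, 2.6, 2.6, 2.6, 2.6, 2.6, 2.6, 2.6, 2.6, 2.6, 2.6, 2.6, 2.6]}}

```text
clock: 9.27
tcp_pos: [0.4608, 0.0401, 0.2218]
eef_rot: [[0.98, -0.2, 0.001], [-0.2, -0.98, 0.0], [0.001, -0.001, -1.0]]
contact_force: [-0.0, 0.1, -4.9]
gripper_width: 0.0258
gripper_force: 0.0
```

```bash
python3 - <<'E'
from h import *
c=vision.camera("scene"); a=cv2.resize(c["img"][150:250,240:380],(700,500),interpolation=cv2.INTER_CUBIC); cv2.imwrite("pics/z4.png",a)
W=pts(c,[(u,v) for v in range(170,230) for u in range(295,330)])
# upright outer face (+y side): plane fit
m=(W[:,2]>.03)&(W[:,2]<.1)&(W[:,1]>.07)&(W[:,1]<.115)&(W[:,0]>.43)&(W[:,0]<.52); P=W[m]
U,S,V=np.linalg.svd(P-P.mean(0),full_matrices=False); n=V[2]*np.sign(V[2][1])
print(m.sum(),P.mean(0),n,"tilt",np.degrees(np.arcsin(n[2])),"yaw",np.degrees(np.arctan2(n[0],n[1])))
o=np.array([.4602,.0633]);d=np.array([.2,.98]);q=P.mean(0)[:2]-o;print("jig x,y",q@d,q@[-d[1],d[0]])
E
```

```text
220 [0.45876501 0.0886013  0.06812266] [0.13462108 0.98813074 0.0739919 ] tilt 4.2433015442781326 yaw 7.758105675564976
jig x,y 0.024508275278616026 0.006466546201895493
```

View pics/z4.png

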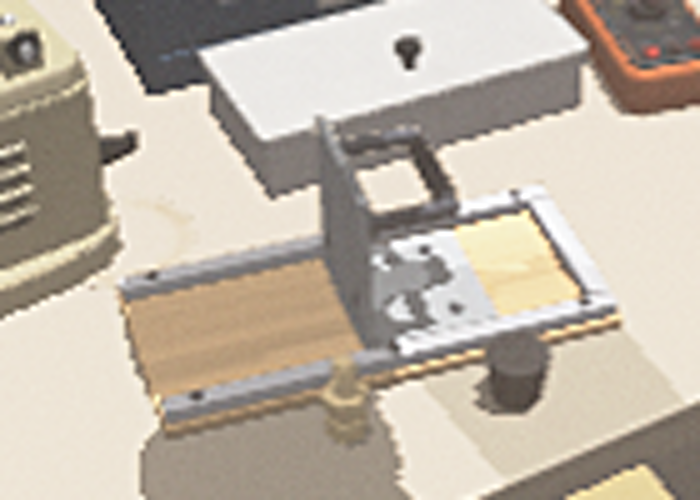

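The bracket stands free. The tilt estimate is noisy, so I check flatness and centring with the wrist camera.

```bash
python3 - <<'E'
from h import *
c=vision.camera("wrist"); cv2.imwrite("pics/w3.png",c["img"])
W=pts(c,[(u,v) for v in range(0,400) for u in range(0,640)])
o=np.array([.4602,.0633]);d=np.array([.2,.98]); J=np.c_[(W[:,:2]-o)@d,(W[:,:2]-o)@[-d[1],d[0]],W[:,2]]
# heights (mm) on jig grid
for x in np.arange(-.1,.07,.01):
  print("%4d"%(1000*x),' '.join('%4d'%(1000*np.median(J[m,2])) if (m:=(abs(J[:,0]-x)<.003)&(abs(J[:,1]-y)<.003)).any() else '   .' for y in np.arange(-.06,.0601,.006)))
m=(J[:,0]>-.045)&(J[:,0]<.015)&(abs(J[:,1])<.035)&(J[:,2]>.005)&(J[:,2]<.03);A=np.c_[J[m,:2],np.ones(m.sum())]
print(np.linalg.lstsq(A,J[m,2],rcond=None)[0])
m=(J[:,2]>.1)&(J[:,2]<.115)&(abs(J[:,1])<.05)&(abs(J[:,0]-.02)<.03);P=J[m];print(m.sum(),P.min(0),P.max(0),P.mean(0))
E
```

```text
-100   17   17   16   17   17   17   16   17   17   16   16   16   16   16   16   16   16   17   17    0    0
 -90   17   18    7    7    7    7    7    7    7    7    7    7    7    7    7    7    7   18   17    0    0
 -80   16   17    7    7    7    7    7  279    7    7    7    7    7    7    7    7    7   17   17    0    0
 -70   17   17    7    7    7    7    7  272  277  273  256  254    7    7    7    7    8   17   17    0    0
 -60   16   17    7    7    7    7    7  255  257  255  255  258    7    7    7    7    7   17   17    0    0
 -50   16   17    7    7    7    7    7  245  241  251    7    7    7    7    7    7    8   17   17    0    0
 -40   16   17    7   13   13   13  279  241  236  237  237   14   13   13   13   13   12   17   17    0    0
 -30   16   17    7   13   13   14  285  278  272   89   90   88   89   88   14   13   12   17   17    0    0
 -20   16   17    7   15   90   91   92  279  272   92   92   92   92   92   91   92    .    .    .    .    .
 -10   16   17    7   88   90    .  280  235  235  232  234  224   13   13   89   90   12   17   17    0    .

[... 223 characters left out ...]
9   16   17    8   79   94   98   85  263  272  270  256  106   70   73   88   92   59   16   17    0   -1
  29   16   17    8    7    .  105    .  276    .    .    .  105    .    .    .    .    .    .    .    0   -1
  39   15   17    7    7    7    .    .  283    .    .    .    .    .    .    .    .    .    .    .    .    .
  49   15   17    7    7    7    7    7    7    7    7    7    7    7    7    7    7    7   16   17    .    0
  59    8   17    8    7    7    7    7    7    7    7    7    7    7    7    7    7    7   16   17    .    0
[-0.00041814 -0.00146256  0.0135157 ]
1092 [ 0.02055358 -0.04473542  0.1000354 ] [0.02713509 0.03519171 0.10950194] [ 0.02326259 -0.00718033  0.10665325]
```

View pics/w3.png

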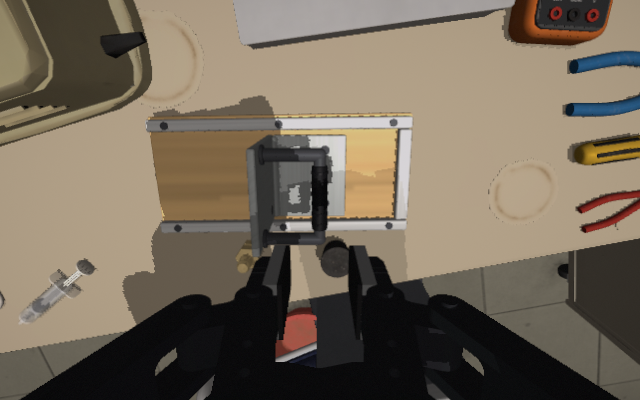

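The short leg is flat (14 mm high, slope about 0), centred in the lane, and the gripper is clear.

```bash
python3 -c "
from workcell import bot
print(bot.finish_job())"
```

```text
the job is handed in; nothing more can be done
None
```

I tipped the bracket onto its short leg between the guide strips, let go of it and handed the job in at about 9 s. The last camera check showed the short leg flat on the board, the corner near the lane's middle line and the gripper clear. The hand-in gave no verdict.

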